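# Register the lamp house and hold its bayonet cap half-way to the lock

### The job

First slide the square black finned lamp house across the steel fixture plate until it sits squared up flat against both stop bars. Then take the bayonet lamp cap by its grip bar, press it down into the socket on top of the house with the bar pointing at the single-line marks, and twist it clockwise (seen from above) about 45 degrees, until the bar points at the round dots half-way to the lock; do not go on into the lock click. Finish there still gripping the cap, so that the lamp can be centred before it is locked; keep the house against both stops, and leave the other things on the bench where they are.

Things in the scene. Friction and masses are not known exactly. Their poses are not given: they have to be found in the camera images.
- fixture: fixed steel plate 200 x 200 x 10 with two dark stop bars, 16 high above the plate, 20 thick. Origin: centre of its underside, z up. One bar is at its +x side, inner face at x = 75, from y = -40 to 95; the other at its +y side, inner face at y = 75, from x = -40 to 75. -x and -y sides are open. The house belongs at (33, 33, 10) in this frame, sides parallel to the bars
- corner (a point): the inner corner where the stop bars' faces meet, on the plate's top: (75, 75, 10) in the fixture's frame, axes as the fixture
- house: loose black finned lamp house, square 84 x 84, 58 high, about 0.6 kg, standing on the plate with 29 to 63 of gap to each bar. Origin: centre of its underside, z up, x and y square to its sides, x within 0.15 rad of the fixture's x. White marks on top, at both ends: single line at +x and -x (entry), round dot 45 degrees clockwise of it (half-way), double line 90 degrees clockwise (lock)
- socket (a point): centre of the bayonet socket's mouth, on the house's top, 58 above its origin, axes as the house. Mouth radius 21.5; two entry gaps 13 wide at +x and -x, out to radius 29. Flange 8 thick, the lugs run beneath it; floor 17 below the mouth. A brass spring plunger (600 N/m, tip 8 below the mouth) pushes the cap up with 3.6 to 5 N
- half_mark (a point): the round white dot on the house's top, 39 from its axis, 45 degrees clockwise of the house's +x, and its twin straight across. The cap turns clockwise only (anticlockwise play 7 degrees); the lock's click pin resists from about 56 degrees on, travel ends at 90
- cap: loose grey lamp cap, about 0.18 kg, standing upright on its plug. Origin: centre of the plug's underside, z up, x along the grip bar. Plug radius 20, 16 high; at its foot two lugs on +x and -x, out to radius 26.5, 7 wide, 6 high; then a disc radius 32, height 16 to 24; then the bar. Same after a half turn. Origin above the house's origin: 42 pressed fully down, 44 turned and let up, 47 neither
- grip (a point): middle of the cap's grey grip bar, 40 above the cap's origin, axes as the cap. The bar is 60 long (x), 14 wide (y), from height 24 to 54 above the cap's origin, a thin white line on each end
- disc: bystander: steel hardness test disc, 60 across, 12 high, lying flat
- objective: bystander: steel microscope objective standing upright, 26 across, 44 high
- dustcap: bystander: small black dust cap with a round knob, 44 across, 30 high; it has no bayonet lugs and no grip bar
- driver: bystander: screwdriver about 160 long, black handle, lying flat
- loupe: bystander: black loupe barrel, 42 across, 30 high
- vee: bystander: steel vee block 50 x 40 x 34 high
- tray: bystander: open wooden tray 100 x 70 x 22 high with three gauge blocks fixed in it
Not all that is in view belongs to the job. Leave any pink or turquoise look-alike of the house alone.

How it is judged:
By the outcome, as a careful person would: the job done as asked, in the order asked, and still so for the second after the job is handed in, while the arm keeps its last pose, push and grip.
It also fails if it takes over 72 s, if anything falls off the work surface, if the arm or the gripper's body presses on something with over 40 N, if the wrist force passes 120 N, or if a joint passes its speed limit or range.

### The arm

A 7-joint arm with a two-finger parallel gripper is mounted at the origin on the work surface. World frame = base frame: x ahead of the robot, y to its left, z up, the work surface at z = 0. Lengths are in m, angles in rad, forces in N, time in s.
With the tool pointing down it reaches from about 0.4 to 0.85 m from the base axis. Payload 6.9 kg.
Tool frame: the origin (TCP) lies midway between the tips of the shut fingers; the grasp point (between the pads) lies behind it (ctrl.pinch_z is the z of the grasp point in the tool frame, in m); z points along the fingers, y is the line along which they close (so a half turn about z gives the same grasp; the last joint's range is limited). The gripper opens to 85 mm and grips with 20 to 120 N. Pads are 22 mm wide; open, the fingers measure 114 mm over their backs; the gripper's body (76 mm by 85 mm) begins 54 mm behind the grasp point. The pads swing forward as they close: fully open they stand 13 mm farther back than shut.
Start: joints at [-1.071, 0.507, -0.238, 1.5, 0.126, 1.149, -0.155], TCP at [0.24, 0.577, 0.231] pointing down, gripper open.
Joint ranges: [-3.08, 3.08], [-0.24, 2.05], [-1.43, 1.35], [0, 2.5], [-1.52, 4.66], [0.17, 1.96], [-2.89, 2.89]. Speed limits (rad/s): [2.39, 2.39, 3.14, 3.14, 3.14, 3.14, 3.14].

### API

Orientations are given as a unit quaternion [w, x, y, z].
In Python, from station import ctrl, get_state, vision, ticket, models gives the robot as it stands. Calls block until the motion is done:
- ctrl.movep(position, orientation): joint-space move of the TCP to a pose.
- ctrl.movel(position, frame=None, max_speed=0.15): straight line of the TCP; frame=None keeps the orientation; max_speed is the mean speed in m/s.
- ctrl.set_joints(angles): joint-space move.
- ctrl.ungrasp() and ctrl.close_gripper(force=None): open the fingers fully, or close them until they stop; force is the grip in N (None keeps the last).
- ctrl.pause(seconds).
- ctrl.ik(position, orientation): joint angles nearest the present ones, or None.
- get_state(): the state.
- vision.grab_frame(name): name is "side" or "top"; returns (picture, depth): 480x640x3 uint8, blue, green, red; 480x640 float32, m along the optical axis (not along the pixel's ray), 0 where there is no reading.
- vision.camera_info(name): a dict with "mtx" (3x3 intrinsics, pixels), "R" (3x3) and "t" (3): a world point X has camera coordinates R X + t. Camera axes: x right, y down, z forward; pixel columns grow to the right and rows downward; lengths in m; the calibration is good to about 2 mm. A picture is of the moment at which its call begins. camera_info takes no time and is no camera call.
A pose or a line that the arm cannot do raises ctrl.Unreachable and nothing moves.
- ticket.close_job(): hands the job in; it is judged then, once.
Trained networks look in the newest picture that a camera, given by its name, has taken for a name from the list of things; names that differ only in an ending like _2 or _b are one class to them, and where a whole thing is asked for, a point or a joint stands for the part that bears it (a point fixed in the world has none). Each returns a list of dicts, best first, with "p" (0 to 1); they miss things now and then, are a little off and sometimes report something else, mostly with a low value. They report only what shows in the picture. A call takes as long as a camera call. They do not tell look-alikes from the thing itself.
- models.recognise(camera, target): "point" ([column, row] in pixels, amid what is visible of it).
- models.masks_of(camera, target): "mask" (480x640 bool, what is visible of it) and "point" ([column, row] in pixels, amid what is visible of it).
The state is a dict: "time": time; "qpos": joint angles; "qd": joint speeds; "tau": joint torques, N m; "tcp_pos": TCP position; "eef_rot": TCP orientation; "contact_force": force on the tool from outside, world axes, zero at the start; "wrist_torque": the same for the moment, N m; "width": finger opening in m; "gripper_force": force on a finger pad.
Only numpy, scipy, OpenCV 4.12 (cv2) and the standard library are available. Lean on these libraries where they do the work, as an engineer would, in place of code of your own. Each camera call takes 0.05 s, during which the arm holds its last target. There are 200 camera calls.

## Working session

There is one attempt and no reset: what is moved stays moved. The work goes in short steps, each a Python script; the robot and the scene stay as the last script left them, time stands still between calls to the robot, and variables do not carry over. Pictures are saved under pics/ and viewed, at most 10 in all, crops included, and the job is handed in when it is done.

```bash
mkdir -p pics; ls
python3 - <<'E'
from station import ctrl,get_state,vision,models
import cv2,numpy as np
for n in("top","side"):
    p,d=vision.grab_frame(n); cv2.imwrite(f"pics/{n}0.png",p); np.save(f"pics/{n}0d.npy",d)
    i=vision.camera_info(n); print(n,i["mtx"].tolist(),(-i["R"].T@i["t"]).round(3),i["R"].round(3).tolist())
    for t in("house","cap","fixture"):
        print(t,[(r["p"],np.round(r["point"])) for r in models.recognise(n,t)])
print(get_state(),ctrl.pinch_z)
E
```

```text
pics
top [[519.823374787405, 0.0, 326.5639122251953], [0.0, 519.823374787405, 248.75992972007833], [0.0, 0.0, 1.0]] [ 0.37  -0.005  1.228] [[0.024, -1.0, 0.015], [-0.99, -0.026, -0.136], [0.136, -0.012, -0.991]]
house [(0.87, array([447., 311.])), (0.79, array([262., 332.])), (0.71, array([295., 244.]))]
cap [(0.86, array([428., 237.]))]
fixture [(0.68, array([400., 161.])), (0.58, array([277., 245.]))]
side [[519.3557396485849, 0.0, 318.51792486246126], [0.0, 519.3557396485849, 239.84857693992967], [0.0, 0.0, 1.0]] [-0.087 -0.822  0.705] [[0.789, -0.614, 0.021], [-0.304, -0.42, -0.855], [0.534, 0.668, -0.518]]
house [(0.97, array([351., 351.])), (0.87, array([297., 242.])), (0.65, array([210., 260.]))]
cap [(0.75, array([392., 307.])), (0.29, array([225., 212.]))]
fixture [(0.92, array([285., 260.]))]
{'time': 0.4, 'qpos': array([-1.07152108,  0.50766213, -0.2375682 ,  1.50029807,  0.12570058,
        1.14890438, -0.15480697]), 'qd': array([ 1.43555064e-04, -1.28205837e-03,  6.39682921e-05, -1.34115066e-03,
       -9.54231568e-04, -3.02478217e-04, -1.07040564e-03]), 'tau': array([ 2.59920525e-03, -6.19716311e+01, -2.18098283e+00, -2.49636787e+01,
        1.37930590e-02,  4.75564782e-03, -4.39534062e-06]), 'tcp_pos': array([0.2398145 , 0.57708992, 0.23113919]), 'eef_rot': array([-2.87974077e-05,  1.95641102e-01,  9.80675552e-01, -1.43846671e-04]), 'contact_force': array([ 0.31029841,  0.10894702, -0.68435091]), 'wrist_torque': array([-0.00518452,  0.01222266, -0.00741215]), 'gripper_force': 0.0, 'width': 0.08518249966513576} -0.0187
```

View pics/top0.png

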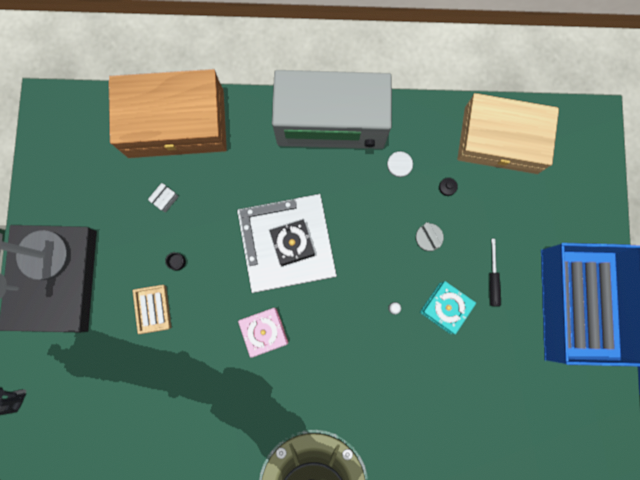

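View pics/side0.png

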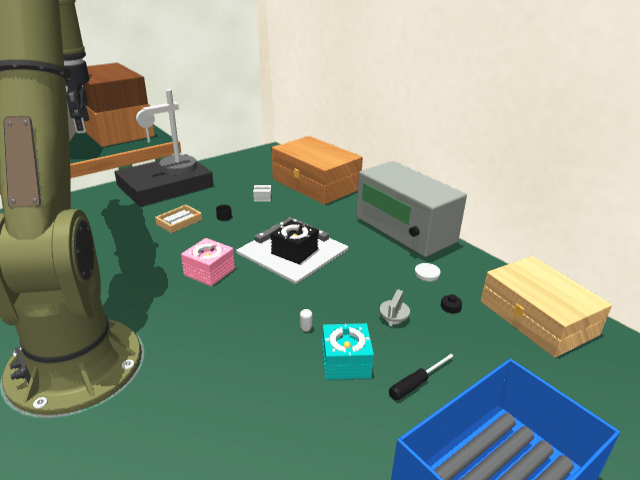

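The top view shows the plate at about (287,242), with its bars on the upper and left sides. There are three house-like things: black (292,242), pink (263,332) and turquoise (449,307). The black one on the plate fits the description. The grey cap with the grip bar is at (429,237), and the knobbed black piece at (448,187) is the dust cap. I'll measure these and confirm them in one crop.

```bash
cat > h.py <<'E'
import numpy as np,cv2
from station import ctrl,get_state,vision,models
def cloud(n,d):
    i=vision.camera_info(n);K=i["mtx"];v,u=np.mgrid[:480,:640]
    c=np.stack([(u-K[0][2])/K[0][0]*d,(v-K[1][2])/K[1][1]*d,d],-1)
    return (c-np.asarray(i["t"]))@np.asarray(i["R"])
def px2w(n,px,z):
    i=vision.camera_info(n);K=np.asarray(i["mtx"]);R=np.asarray(i["R"]);C=-R.T@np.asarray(i["t"])
    px=np.atleast_2d(px);r=np.c_[px,np.ones(len(px))]@np.linalg.inv(K).T@R
    return C+r*((z-C[2])/r[:,2])[:,None]
def rect(n,m,z):
    """largest blob of mask -> world rect at height z: centre,size,angle(deg)"""
    k,l,s,c=cv2.connectedComponentsWithStats(m.astype(np.uint8))
    m=l==1+np.argmax(s[1:,4]);v,u=np.nonzero(m)
    w=px2w(n,np.c_[u,v],z)[:,:2]
    (cx,cy),sz,a=cv2.minAreaRect((w*1000).astype(np.float32))
    return np.array([cx,cy]).round(1),np.round(sz,1),round(a,2),m.sum(),(w.mean(0)*1000).round(1)
def quat(yaw): # tool down, tool x at world angle yaw
    return np.array([0,np.cos(yaw/2),np.sin(yaw/2),0])
E
python3 - <<'E'
from h import *
for n in("top","side"):
    p=cv2.imread(f"pics/{n}0.png");d=np.load(f"pics/{n}0d.npy");W=cloud(n,d);z=W[...,2]
    hsv=cv2.cvtColor(p,cv2.COLOR_BGR2HSV)
    v,u=np.mgrid[:480,:640]
    near=lambda c,r:(np.hypot(W[...,0]-c[0],W[...,1]-c[1])<r)&(d>0)
    f=near(px2w(n,(287,242) if n=="top" else (293,250),.01)[0],.17)
    g=hsv[...,1]<60
    plate=f&(z<.02)&g; 
    print(n,"table z",np.median(z[f&~g]),"plate z",np.median(z[plate]),"plate",rect(n,f&g,.01), )
    print(" bars",rect(n,f&(z>.02)&(z<.034)&(hsv[...,2]<140),.026), "house",rect(n,f&(z>.058)&(z<.08),.068),"z",np.median(z[f&(z>.058)&(z<.08)]))
    c=px2w(n,(429,237) if n=="top" else (394,308),.03)[0]
    q=near(c,.06)
    print(" cap",c,rect(n,q&(z>.046)&(z<.06),.054),"disc",rect(n,q&(z>.017)&(z<.03),.024),"all",rect(n,q&g&(z>.015),.024))
t=cv2.imread("pics/top0.png")
cv2.imwrite("pics/crop0.png",np.hstack([cv2.resize(t[190:295,235:340],(390,390),interpolation=cv2.INTER_CUBIC),cv2.resize(t[210:265,400:455],(390,390),interpolation=cv2.INTER_CUBIC)]))
E
```

```text
top table z 5.112752326415756e-05 plate z 0.009755827197180888 plate (array([550.8,  77. ]), array([205.6, 204.1]), 12.47, np.int64(7338), array([549.6,  77. ]))
 bars (array([572.1, 108.9]), array([133.2, 130. ]), 12.44, np.int64(622), array([592. , 139.8])) house (array([545.6,  61.3]), array([85.3, 83.9]), 19.14, np.int64(1064), array([545.6,  61.2])) z 0.06752115287950095
 cap [ 0.56926121 -0.25825938  0.03      ] (array([ 571.4, -259. ]), array([60.6, 16.3]), 29.64, np.int64(173), array([ 571.3, -259.3])) disc (array([ 561.9, -246.1]), array([62.4, 29.6]), 34.38, np.int64(232), array([ 563.4, -246. ])) all (array([ 571. , -260.1]), array([62.8, 63. ]), 45.5, np.int64(576), array([ 571.6, -259.6]))
side table z 0.0023701375601766104 plate z 0.012156460890099537 plate (array([555.4,  85.6]), array([228. , 224.4]), 12.39, np.int64(4083), array([548.6,  77.9]))
 bars (array([534.1,  40.6]), array([ 73.5, 117.3]), 63.46, np.int64(218), array([527.7,  42.2])) house (array([540.3,  58.8]), array([104.4,  96.8]), 19.86, np.int64(747), array([540.9,  58.4])) z 0.06920996507488861
 cap [ 0.56774905 -0.25857113  0.03      ] (array([ 567.5, -260.3]), array([72.4, 15.9]), 29.06, np.int64(165), array([ 567.3, -260.1])) disc (array([ 567.6, -259.6]), array([67. , 62.8]), 39.24, np.int64(385), array([ 566.4, -262.5])) all (array([ 586.9, -253.8]), array([105.8,  64.3]), 14.78, np.int64(623), array([ 575.2, -254.3]))
```

View pics/crop0.png

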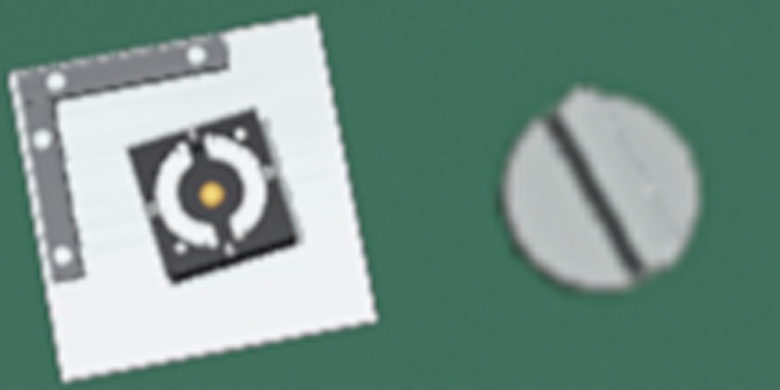

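The crop confirms both. The left part shows the loose black house on the white plate, with the brass plunger and white marks, about 7° off square. The right part shows the grey cap with its grip bar at about 30°. I'll push +y first, because the house's contact point lies well inside that bar and the push squares it. Then I'll push +x.

```bash
cat >> h.py <<'E'
F0=np.array([.5508,.0770]);FY=np.radians(12.45)
c,s=np.cos(FY),np.sin(FY);FR=np.array([[c,-s],[s,c]])
def fw(x,y,z): return np.r_[F0+FR@np.array([x,y])/1000,z]
def ff(p): return FR.T@(np.asarray(p)[:2]-F0)*1000
def fforce(f0): return FR.T@(get_state()["contact_force"]-f0)[:2]
def push(axis,line,start,near,far,lim=12,z=.03):
    P=lambda a,z:fw(a,line,z) if axis==0 else fw(line,a,z)
    ctrl.movel(P(start,z),max_speed=.12)
    ctrl.pause(.2);f0=get_state()["contact_force"]
    ctrl.movel(P(near,z),max_speed=.05);print("near",fforce(f0).round(1))
    a=near
    while a<far:
        a+=1.5;ctrl.movel(P(a,z),max_speed=.02);ctrl.pause(.1)
        f=fforce(f0)
        if abs(f[axis])>lim:break
    print("end",a,f.round(1),ff(get_state()["tcp_pos"]).round(1))
E
python3 - <<'E'
from h import *
D=np.degrees
ctrl.close_gripper(20)
hx,hy=ff([.5456,.0613]);print("house in fixture",hx,hy)
q=quat(FY+np.pi/2)
print(ctrl.ik(fw(hx,hy-75,.15),q),ctrl.ik(fw(-80,33,.15),quat(FY+np.pi)),ctrl.ik(np.array([.5714,-.259,.15]),quat(np.radians(29.64+180))),ctrl.ik(fw(33,33,.08),quat(FY+np.pi*.75)))
ctrl.movep(fw(hx,hy-75,.15),q)
push(1,hx,hy-75,-26,-12)
print(get_state()["time"],get_state()["contact_force"])
E
```

```text
house in fixture -8.462444052115835 -14.209751604613258
[-0.17202499  0.49520451  0.22701209  1.78826755 -0.13994866  0.87375051
  0.33596884] [-0.08685892  0.37209665 -0.2183944   2.00097529  0.11227066  0.77974838
  1.41735615] [ 0.38272176  0.5752853   0.00635066  1.60832989 -0.00422379  0.95799086
  2.47859151] [-0.19125718  0.60332885 -0.07823072  1.79192195  0.06517962  0.74883214
  0.69919857]
near [-1.5 -1.2]
end -12.5 [ -5.1 -16.2] [ -9.7 -17.8]
9.4833 [ -1.17542958 -16.81415157   3.30677037]
```

Run:
```python
from h import *
ctrl.movel(fw(-9,-60,.03),max_speed=.15);ctrl.movel(fw(-9,-60,.13),max_speed=.2)
ctrl.movep(fw(-90,32,.13),quat(FY+np.pi))
push(0,32,-90,-26,-12)
ctrl.movel(fw(-60,32,.03),max_speed=.15);ctrl.movel(fw(-90,32,.16),max_speed=.2)
n="top";p,d=vision.grab_frame(n);cv2.imwrite("pics/top1.png",p)
W=cloud(n,d);z=W[...,2];f=(np.hypot(W[...,0]-.57,W[...,1]-.11)<.08)&(d>0)
print(rect(n,f&(z>.058)&(z<.08),.068),get_state()["time"])
print(fw(33,33,0))
cv2.imwrite("pics/crop1.png",cv2.resize(p[175:295,215:345],(780,720))[:600])
```

```text
near [-5.4  0.1]
end -15.5 [-15.1  -0. ] [-20.   31.9]
(array([576.4, 116.3]), array([85.3, 84.2]), 12.4, np.int64(405), array([600. , 111.3])) 18.0167
[0.5759096  0.11633838 0.        ]
```

View pics/crop1.png

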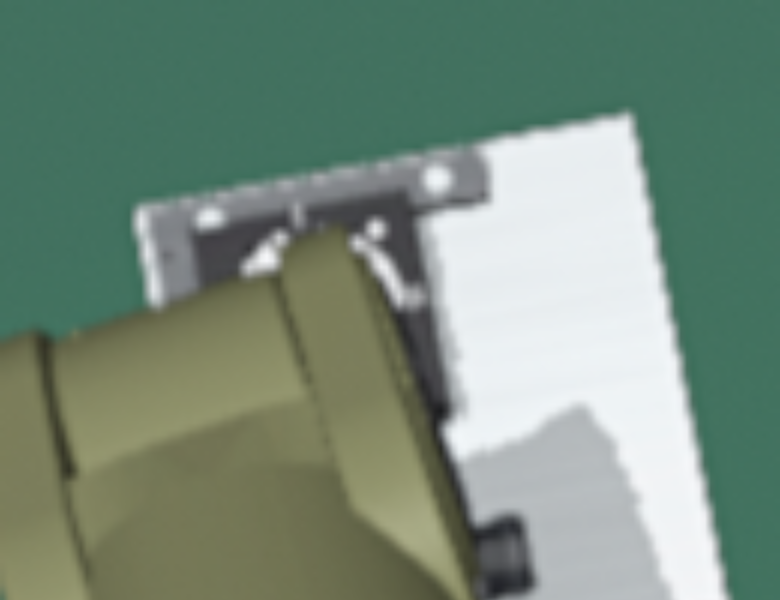

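Run:
```python
from h import *
q=quat(np.radians(209.64))
C=np.array([.5714,-.2590])
ctrl.ungrasp()
ctrl.movep(np.r_[C,.13],q)
n="top";p,d=vision.grab_frame(n)
W=cloud(n,d);z=W[...,2];f=(np.hypot(W[...,0]-.57,W[...,1]-.11)<.08)&(d>0)
print("house",rect(n,f&(z>.058)&(z<.08),.068))
g=(np.hypot(W[...,0]-.55,W[...,1]-.077)<.17)&(d>0)&(cv2.cvtColor(p,cv2.COLOR_BGR2HSV)[...,1]<60)
print("plate",rect(n,g,.01))
cv2.imwrite("pics/crop2.png",cv2.resize(p[180:280,230:340],(660,600)))
ctrl.movel(np.r_[C,.029],max_speed=.1)
ctrl.close_gripper(50);st=get_state();print(st["width"],st["gripper_force"],st["contact_force"],st["tcp_pos"],st["time"])
```

```text
house (array([576.2, 116.3]), array([85.6, 84.2]), 12.45, np.int64(1072), array([576.2, 116.4]))
plate (array([550.8,  77. ]), array([205.6, 204.1]), 12.47, np.int64(7328), array([549.3,  76.7]))
0.01289257425177341 52.33447730541229 [-0.68013648  0.2311537   1.22450813] [ 0.57140411 -0.25900917  0.02910619] 22.0333
```

View pics/crop2.png

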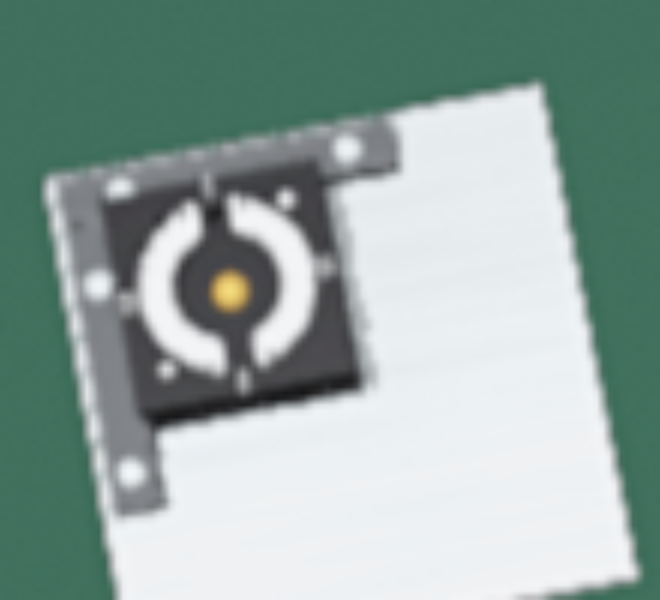

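The house is square in the corner (yaw 12.45°, 576.2/116.3, as it should be), with the socket gaps along fixture x. The cap is gripped. Next I lift it, bring it over the socket and lower it with force checks.

```bash
cat >> h.py <<'E'
S=np.array([.5762,.1163])
def sz(x,y,z): return np.r_[S+FR@np.array([x,y])/1000,z]
E
python3 - <<'E'
from h import *
ctrl.close_gripper(80)
p=get_state()["tcp_pos"];ctrl.movel(np.r_[p[:2],.15],max_speed=.15)
ctrl.movep(sz(0,0,.15),quat(FY+np.pi))
ctrl.movel(sz(0,0,.101),max_speed=.1);ctrl.pause(.3)
for n in("side","top"):
    P,d=vision.grab_frame(n);cv2.imwrite(f"pics/{n}3.png",P);
    if n=="side":cv2.imwrite("pics/crop3.png",cv2.resize(P[170:290,230:390],(800,600)))
f0=get_state()["contact_force"]
for z in np.arange(.099,.0895,-.002):
    ctrl.movel(sz(0,0,z),max_speed=.04);ctrl.pause(.1);st=get_state();f=st["contact_force"]-f0
    print(round(z,4),st["tcp_pos"].round(4),f.round(1),st["wrist_torque"].round(2))
    if f[2]>8:break
print(st["time"],st["width"])
E
```

```text
0.099 [0.5762 0.1163 0.0989] [ 0.1 -0.7  1.1] [ 0.01 -0.03 -0.02]
0.097 [0.5762 0.1163 0.0969] [ 0.6 -0.1  0.3] [ 0.03 -0.01 -0.02]
0.095 [0.5762 0.1164 0.095 ] [-0.2 -0.3  0.8] [ 0.15  0.03 -0.02]
0.093 [0.5762 0.1166 0.0929] [ 1.   0.9 -0.6] [ 0.51 -0.14  0.01]
0.091 [0.5762 0.1166 0.0909] [ 1.3  3.3 -0.7] [ 0.71 -0.25  0.02]
27.4 0.012558199733188688
```

View pics/crop3.png

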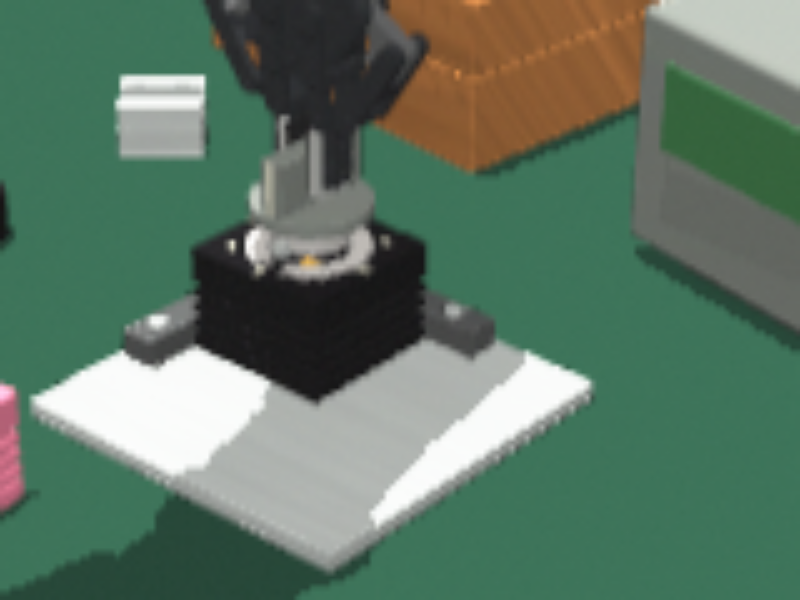

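The cap is entering with a small side load: the house pushes the tool toward +x/+y, so my target is a little short. I'll shift toward the corner until the load reverses slightly, then go on down.

Run:
```python
from h import *
f0=np.array([-.7,.2,-2.]) # refined below
def rep(t):
    ctrl.pause(.1);st=get_state();f=st["contact_force"];print(t,((st["tcp_pos"]-sz(0,0,0))*1000).round(2),"F",(FR.T@f[:2]).round(1),f[2].round(1),st["wrist_torque"].round(2));return FR.T@f[:2],f[2]
o=np.zeros(2);z=.0909
for k in range(8):
    f,_=rep(o)
    if f[0]<-.5 and f[1]<-.5:break
    o=o+np.array([.5*(f[0]>=-.5),.5*(f[1]>=-.5)])
    ctrl.movel(sz(*o,z),max_speed=.03)
for z in np.arange(.089,.080,-.002):
    ctrl.movel(sz(*o,z),max_speed=.04);f,fz=rep(round(z,4))
    if fz>18:break
print(o,get_state()["time"],get_state()["width"])
```

```text
[0. 0.] [-2.000e-02  1.300e-01  9.092e+01] F [1.2 2.8] -3.4 [ 0.65 -0.17 -0.02]
[0.5 0.5] [ 0.17  0.23 90.86] F [0.2 1.1] -1.4 [0.24 0.08 0.03]
[1. 1.] [ 0.83  0.89 90.91] F [-0.6  0.5] -1.9 [ 0.01 -0.02 -0.03]
[1.  1.5] [ 0.65  1.68 90.91] F [-0.9 -0.5] -2.0 [-0.01 -0.05  0.01]
0.089 [ 0.6   1.67 88.92] F [-0.2  0.8] -1.3 [-0.05  0.01 -0.02]
0.087 [ 0.81  1.71 87.09] F [ 0.9 -0.4] -0.8 [ 0.   -0.07 -0.03]
0.085 [ 0.81  1.7  85.1 ] F [-0.  -0.2] -0.2 [-0.02 -0.08 -0.01]
0.083 [ 0.79  1.71 83.12] F [ 1.2 -0.1] 1.5 [ 0.   -0.06 -0.01]
0.081 [ 0.83  1.78 81.19] F [-0.7 -0.5] 3.9 [0.02 0.01 0.03]
[1.  1.5] 30.3 0.012628024350762814
```

```bash
cat >> h.py <<'E'
def rep(t):
    ctrl.pause(.1);st=get_state();f=st["contact_force"]
    x,y=(FR.T@(st["contact_force"][:2]+[.5,0]));w=st["eef_rot"];yaw=np.degrees(2*np.arctan2(w[2],w[1])-FY)%360
    print(t,"yaw",yaw.round(1),((st["tcp_pos"]-sz(0,0,0))*1000).round(2),"F",x.round(1),y.round(1),f[2].round(1),st["wrist_torque"].round(2),round(st["time"],1));return np.array([x,y]),f[2]
E
python3 - <<'E'
from h import *
o=np.array([1.,1.5]);z=.0809
for k in range(6): # seat house against stops
    o=o+.5*(rep(o)[0]>-3)
    ctrl.movel(sz(*o,z),max_speed=.03)
rep(o)
for a in np.arange(7.5,46,7.5):
    ctrl.movel(sz(*o,z),quat(FY+np.pi-np.radians(a)),max_speed=.03);f,fz=rep(a)
    if abs(get_state()["wrist_torque"][2])>1.2: print("torque stop");break
    o=o+.4*(f>-2)-.4*(f<-7)
print(o,get_state()["width"])
P,d=vision.grab_frame("top");cv2.imwrite("pics/top4.png",P)
P2,d=vision.grab_frame("side")
cv2.imwrite("pics/crop4.png",np.hstack([cv2.resize(P[180:280,230:340],(440,400)),cv2.resize(P2[190:270,250:330],(360,400)[::-1] if 0 else (360,400))]))
E
```

```text
[1.  1.5] yaw 180.0 [ 0.86  1.75 81.17] F 1.1 0.2 5.2 [ 0.   -0.06  0.03] 30.4
[1.5 2. ] yaw 180.0 [ 0.89  1.84 81.13] F -0.9 -0.9 6.8 [-0.32  0.19 -0.04] 30.8
[2.  2.5] yaw 180.0 [ 0.98  1.99 81.12] F -1.1 -2.3 7.9 [-0.53  0.39 -0.05] 31.1
[2.5 3. ] yaw 179.9 [ 1.03  2.02 81.09] F -3.1 -2.6 7.3 [-0.79  0.59  0.  ] 31.4
[2.5 3.5] yaw 179.9 [ 1.04  2.18 81.09] F -2.8 -3.9 8.5 [-0.89  0.55 -0.02] 31.8
[3.  3.5] yaw 179.9 [ 1.14  2.23 81.15] F -3.6 -3.1 10.1 [-0.96  0.8   0.02] 32.1
[3.  3.5] yaw 179.9 [ 1.13  2.21 81.14] F -3.3 -2.8 9.3 [-0.98  0.79 -0.05] 32.5
7.5 yaw 172.5 [ 1.27  3.01 81.09] F -3.6 -1.9 9.1 [-0.6   0.69 -0.07] 32.9
15.0 yaw 164.9 [ 1.18  2.98 81.13] F -3.0 -3.5 8.0 [-0.8   0.66 -0.08] 33.3
22.5 yaw 157.4 [ 0.93  3.03 81.11] F -4.1 -2.4 9.4 [-0.79  0.87 -0.05] 33.6
30.0 yaw 149.9 [ 0.91  2.83 81.11] F -4.0 -2.5 10.3 [-0.85  0.9  -0.06] 34.0
37.5 yaw 142.4 [ 1.09  2.7  81.1 ] F -4.3 -3.5 9.7 [-0.88  0.78 -0.08] 34.4
45.0 yaw 134.9 [ 0.77  2.74 81.12] F -4.7 -3.3 9.4 [-0.94  0.96 -0.04] 34.8
[3.  3.9] 0.012478875898610558
```

View pics/crop4.png

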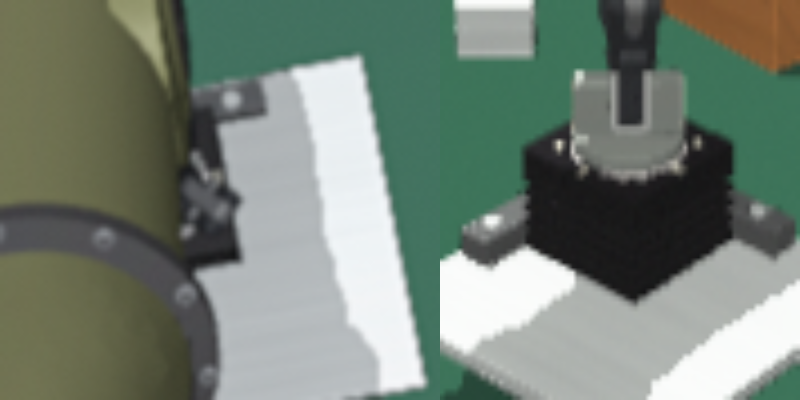

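The side view shows the cap seated with its bar at the dots, about 45° from the entry line. I'll check that the house didn't shift, comparing with the side picture taken before insertion.

Run:
```python
from h import *
P,d=vision.grab_frame("side");g=lambda a:cv2.cvtColor(a,cv2.COLOR_BGR2GRAY)
A=g(cv2.imread("pics/side3.png"));B=g(P)
sl=np.s_[222:252,262:322]; sub=np.s_[215:260,225:345]
for nm,r in(("house",np.s_[224:252,266:318]),):
    a,b=[np.float32(x[r]) for x in(A,B)];
    M=np.eye(2,3,dtype=np.float32)
    cc,M=cv2.findTransformECC(a,b,M,cv2.MOTION_EUCLIDEAN,(3,200,1e-6));print(nm,cc,M.round(3).tolist(),"absdiff",np.abs(a-b).mean())
W=cloud("side",d);z=W[...,2]
T=(np.hypot(W[...,0]-.576,W[...,1]-.116)<.075)&(z>.035)&(z<.066)&(d>0)&(g(P)<60)
w=W[T][:,:2];f=np.array([ff(x) for x in w]);
for ax in(0,1):
    lo=f[np.abs(f[:,ax]+9)<4]; o=lo[:,1-ax]; lo=lo[(o>-4)&(o<65)]
    k=np.polyfit(lo[:,1-ax],lo[:,ax],1);print("face",ax,np.median(lo[:,ax]).round(2),"slope deg",np.degrees(np.arctan(k[0])).round(2),len(lo))
rep("now");print(get_state()["gripper_force"],get_state()["width"])
```

```text
house 0.9865388591391839 [[1.0, -0.009999999776482582, -0.14800000190734863], [0.009999999776482582, 1.0, -0.27300000190734863]] absdiff 3.8255494
face 0 -7.6 slope deg 0.6 187
face 1 -6.36 slope deg -0.27 110
now yaw 134.9 [ 0.8   2.78 81.1 ] F -4.7 -2.3 10.1 [-0.87  0.94 -0.04] 35.0
79.93815422058105 0.01257944951941422
```

```bash
cat >> h.py <<'E'
def ecc():
    P,d=vision.grab_frame("side");g=lambda a:cv2.cvtColor(a,cv2.COLOR_BGR2GRAY)
    A=g(cv2.imread("pics/side3.png"));B=g(P)
    R=[]
    for r in(np.s_[222:252,268:316],np.s_[228:252,266:318]):
        a,b=[np.float32(np.minimum(x[r],80)) for x in(A,B)]
        cc,M=cv2.findTransformECC(a,b,np.eye(2,3,dtype=np.float32),cv2.MOTION_EUCLIDEAN,(3,200,1e-6))
        h,w=a.shape;R.append((round(cc,3),np.degrees(M[1,0]).round(2),(M@[w/2,h/2,1]-[w/2,h/2]).round(2)))
    print("  ecc rot/shift",R)
E
python3 - <<'E'
from h import *
q=quat(FY+np.radians(135));rep("now");ecc()
for o,z in(((2.2,3.3),.0809),((1.5,2.8),.0809),((1.5,2.8),.082)):
    ctrl.movel(sz(*o,z),q,max_speed=.03);rep((o,z));ecc()
# reference check: same region noise with fresh side picture
P,d=vision.grab_frame("side");cv2.imwrite("pics/side5.png",P)
A=cv2.imread("pics/side3.png")
cv2.imwrite("pics/cmp.png",np.hstack([cv2.resize(x[205:260,245:345],(400,220),interpolation=cv2.INTER_CUBIC) for x in(A,P)]))
E
```

```text
now yaw 134.9 [ 0.81  2.76 81.11] F -4.3 -2.5 10.6 [-0.84  0.94 -0.06] 35.1
  ecc rot/shift [(0.997, np.float32(0.22), array([-0.01,  0.06])), (0.999, np.float32(0.2), array([0.03, 0.04]))]
((2.2, 3.3), 0.0809) yaw 135.0 [ 0.75  2.68 81.09] F -2.8 -1.8 7.7 [-0.55  0.61 -0.04] 35.5
  ecc rot/shift [(0.997, np.float32(0.21), array([-0.01,  0.06])), (0.999, np.float32(0.2), array([0.03, 0.04]))]
((1.5, 2.8), 0.0809) yaw 135.0 [ 0.68  2.64 81.11] F -1.2 -0.1 6.3 [-0.32  0.21 -0.09] 36.0
  ecc rot/shift [(0.997, np.float32(0.24), array([-0.01,  0.07])), (0.998, np.float32(0.23), array([0.03, 0.05]))]
((1.5, 2.8), 0.082) yaw 135.0 [ 0.56  2.71 81.85] F -1.3 -1.3 3.6 [-0.39  0.24  0.01] 36.4
  ecc rot/shift [(0.997, np.float32(0.24), array([-0.01,  0.06])), (0.999, np.float32(0.21), array([0.02, 0.04]))]
```

View pics/cmp.png

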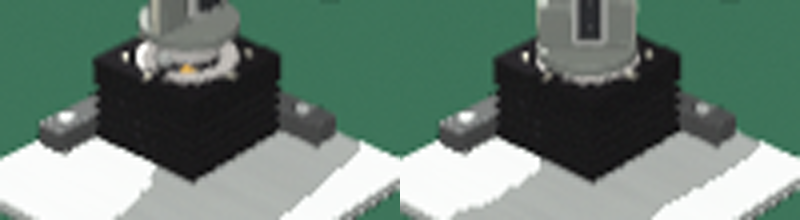

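The house hasn't moved: the shift is under 0.1 px and the outline is the same. The bar is at 45.0°, the cap is gripped and there is a light push toward the corner. Handing in.

Run:
```python
from h import *
from station import ticket
rep("final");print(ticket.close_job())
```

```text
final yaw 135.0 [ 0.58  2.74 81.84] F -1.2 -1.4 2.5 [-0.48  0.32  0.02] 36.5
the job is handed in; nothing more can be done
None
```

I handed the job in at 36.5 s: the house sits square against both stop bars, and the cap is in the socket, turned 45° clockwise to the round dots, short of the lock click and still gripped; the judge's verdict was not shown.

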